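Knock the locking pin home and park the mallet

ROBOT

A 7-joint arm with a two-finger parallel gripper is mounted at the origin on the work surface. World frame = base frame: x ahead of the robot, y to its left, z up, the work surface at z = 0. Lengths are in m, angles in rad, forces in N, time in s.
With the tool pointing down it reaches from about 0.425 to 0.925 m from the base axis. Payload 6.8 kg.
Tool frame: the origin (TCP) lies on the centre line of the jaws, within the pads' length; the fingertips stand 17 mm ahead of it and the grasp point (between the pads) lies 2 mm behind it; z points along the fingers, x is the direction in which the jaws open and shut, and the axes are right-handed (so a half turn about z gives the same grasp; the last joint's range is limited). The gripper opens to 85 mm and grips with 20 to 120 N. Pads are 22 mm wide; open, the fingers measure 114 mm over their backs; the gripper's body (76 mm by 85 mm) begins 54 mm behind the grasp point. The pads swing forward as they close: fully open they stand 13 mm farther back than shut.
Start: joints at [1.222, 0.477, 0.022, 1.555, -0.011, 1.109, -0.083], TCP at [0.161, -0.656, 0.212] pointing down, gripper open.
Joint ranges: [-2.96, 2.96], [-0.34, 2.1], [-1.41, 1.46], [0.24, 2.44], [-1.37, 4.51], [0.17, 1.92], [-2.96, 2.96]. Speed limits (rad/s): [2.39, 2.39, 3.14, 3.14, 3.14, 3.14, 3.14].

INTERFACE

Orientations are given as a rotation vector (axis times angle).
In Python, from bench import r gives the robot as it stands.
- The arm moves only by the tool arm_command, never from a script. Its argument "increments" is a list of rows, each a list of 3 entries, a list of its own where there are three numbers: the shift along the world's x, y, z in m, then the turn, a rotation vector about the world's x, y, z in rad, then the opening in per cent of the stroke, from 0 (shut) to 100 (fully open). A call has 1 to 10 rows; each row is the pose to reach, as a shift and turn from the pose commanded when the call began; what a row does not reach only later rows make up. A row lasts 1/10 s, in which the tool goes at most 50 mm and 8.59 degrees, less where a joint would pass 70% of its speed; a pose out of reach is approached as far as the arm can. A call with a gripper value outside its range is refused whole. The fingers move at their own pace and stop on an object; "newtons" is the grip in N (left out, the last holds). Time passes only in rows, so rows that repeat a pose let the fingers close. It gives the time, the measured TCP pose, the force and the opening at its end, in the units of the state.
- r.get_obs(): the state, without advancing time (a new reading comes with each control period).
- r.grab_frame(name): name is "scene" or "top" or "wrist"; returns the picture (384x512x3 uint8, blue, green, red); there is no depth.
- r.camera_model(name): a dict with "camera_matrix" (3x3 intrinsics, pixels), "D" ([k1, k2, p1, p2, k3] as OpenCV has them; the pictures are not rectified), "camera_from_world" (4x4, takes a point from world to camera coordinates). Camera axes: x right, y down, z forward; pixel columns grow to the right and rows downward; lengths in m; the calibration is good to about 2 mm. A picture is of the moment at which its call begins: read the wrist's pose just before it. camera_model takes no time and is no camera call; for the wrist camera it gives the pose at the moment of the call.
- r.hand_in(): hands the job in, once; it reports no verdict.
The state is a dict: "clock": time; "joints": joint angles; "qvel": joint speeds; "tau": joint torques, N m; "tcp_pos": TCP position; "orientation": TCP orientation; "contact_force": force on the tool from outside, world axes, zero at the start; "moment": the same for the moment, N m; "grip_width": finger opening in m.
Only numpy, scipy, OpenCV 4.12 (cv2) and the standard library are available. Lean on these libraries where they do the work, as an engineer would, in place of code of your own. Each camera call takes 0.05 s, during which the arm holds its last target. There are 200 camera calls.

TASK

Pick up the mallet and knock the red sprung pin of the drilling jig fully down with brisk blows (do not just lean on it slowly); only the mallet may touch the jig. Then stand the mallet upright on its head, in the middle of the round black pad of the raised mallet stand, let go of it, and leave everything else on the bench where it is.

Things in the scene. Friction and masses are not known exactly. Their poses are not given: they have to be found in the camera images.
- mallet: Mallet, about 0.4 kg, standing on its head on the bench. Head: upright cylinder 72 mm tall, 46 mm diameter at its two yellow faces (42 at the dark steel waist). Handle: level light wood bar, 24 mm wide, 30 mm high, from the head along -x to 149 mm from the head's axis, centre line 36 mm above the lower face. Origin: centre of the lower face, z up. Head-heavy.
- mallet_grip (a point): Point on the handle's centre line, 50 mm from the head's axis and 36 mm above the lower face: a good place to grip the handle across its 24 mm width from above. x, y, z as for the mallet.
- jig: Drilling jig fixed to the bench: dark steel base 150 x 100 x 16 mm, from 50 mm behind (-x) to 100 mm ahead (+x) of the origin; at the origin an aluminium bush, 52 mm diameter, top at 70 mm, carrying the red pin; on the +x side a clamped light-blue U-shaped casting, top at 52 mm. Origin: on the pin's axis, at bench level; z up.
- pin_top (a point): Centre of the top of the red pin's flat round head (40 mm diameter, 12 mm thick). 104 mm above the bench with the pin fully up, 82 mm when fully down with its head on the bush. Moves with the pin.
- lock_pin (a joint): How far the pin is driven down, in m: 0 = fully up, 0.022 = fully down. It starts 0 to 5 mm down. A friction catch holds it where it is left, and a spring adds to that: about 6 N moves it at the top, 9 N at the bottom; the mallet's weight alone does not.
- stand: Mallet stand fixed to the bench: grey square foot 90 mm, steel post, and a round black rubber pad 76 mm diameter on top, 60 mm above the bench. Origin: centre of its underside, z up.
- stand_top (a point): Centre of the top of the stand's black pad, 60 mm above the bench.
- eyebolt: Steel eye bolt lying flat, 118 mm long, 9 mm thick, along its x; not to be disturbed.
- screwdriver: Red-handled screwdriver lying along its x, 170 mm long; not to be disturbed.
- oiler: Small upright bottle with a white cap, 48 mm diameter, 120 mm high; not to be disturbed.
There are look-alikes about, which are no part of the job. There is more than one size of the mallet; the job needs the smallest.

How it is judged:
By the outcome, as a careful person would: the job done as asked, in the order asked, and still so for the second after the job is handed in, with the robot touching nothing.
It also fails if it takes over 54 s, if anything falls off the work surface, if the arm or the gripper's body presses on something with over 40 N, if the wrist force passes 120 N, or if a joint passes its speed limit or range.

## Working session

There is one attempt and no reset: what is moved stays moved. The work goes in short steps, Python scripts to look and compute and a tool call to move; the robot and the scene stay as the last step left them, time stands still between calls to the robot, and variables do not carry over. Pictures are saved under pics/ and viewed, about 8 in all and at most 12, crops included, and the job is handed in when it is done.

Besides the shell and the picture viewer there is one more tool, called after "Request:" in YAML: its name, and indented under it one key for each argument. arm_command: Moves the arm, as the interface text tells. Its arguments: {"type":"object","properties":{"increments":{"type":"array","items":{"type":"array"}},"newtons":{"type":"number"}},"required":["increments"]}

```bash
mkdir -p pics; ls; cat > h.py <<'E'
import numpy as np, cv2
from bench import r
def ray(name,uv,m=None):
    m=m or r.camera_model(name)
    K=np.array(m["camera_matrix"]);D=np.array(m["D"],float);T=np.array(m["camera_from_world"])
    p=cv2.undistortPoints(np.array(uv,float).reshape(-1,1,2),K,D).reshape(-1,2)
    d=np.c_[p,np.ones(len(p))]@T[:3,:3]
    return -T[:3,:3].T@T[:3,3],d
def atz(name,uv,z,m=None):
    c,d=ray(name,uv,m); return c+d*((np.asarray(z)-c[2])/d[:,2])[:,None]
def proj(name,P,m=None):
    m=m or r.camera_model(name);T=np.array(m["camera_from_world"])
    return cv2.projectPoints(np.array(P,float).reshape(-1,1,3),cv2.Rodrigues(T[:3,:3])[0],T[:3,3],np.array(m["camera_matrix"]),np.array(m["D"],float))[0].reshape(-1,2)
def snap(name,f,crop=None,s=1):
    m=r.camera_model(name);im=r.grab_frame(name);cv2.imwrite(f"pics/{f}_raw.png",im)
    if crop: im=im[crop[1]:crop[3],crop[0]:crop[2]]
    cv2.imwrite(f"pics/{f}.png",cv2.resize(im,None,fx=s,fy=s,interpolation=cv2.INTER_CUBIC));return m
E
python3 - <<'E'
from h import *
snap("top","top1",s=1.5);snap("scene","sc1",s=1.5)
print(r.get_obs())
for n in("top","scene"):
    m=r.camera_model(n);T=np.array(m["camera_from_world"]);print(n,m["camera_matrix"],-T[:3,:3].T@T[:3,3])
E
```

```text
pics
{'clock': 0.1, 'joints': array([ 1.22189302,  0.4776782 ,  0.02235743,  1.55634006, -0.01151446,
        1.10928784, -0.08310068]), 'qvel': array([ 0.00218465, -0.00204566,  0.00034994, -0.00222025,  0.00037767,
       -0.00027777, -0.00055022]), 'tau': array([ 4.21607983e-03, -5.97760248e+01,  1.61322366e+00, -2.81955224e+01,
        1.27717966e-02,  4.98611000e-03, -4.97386111e-06]), 'tcp_pos': array([ 0.16082749, -0.6549911 ,  0.21105484]), 'orientation': array([-2.47147670e+00,  1.93798948e+00,  2.05853444e-03]), 'contact_force': array([-0.06346041, -0.99020766, -0.49510951]), 'moment': array([ 0.00477577, -0.02282417,  0.02125723]), 'grip_width': 0.0853585032790889}
top [[358.03452888   0.         252.08607774]
 [  0.         358.03452888 186.16497991]
 [  0.           0.           1.        ]] [ 0.47462838 -0.00838     1.05527095]
scene [[426.20392398   0.         256.36618005]
 [  0.         426.20392398 194.3210466 ]
 [  0.           0.           1.        ]] [0.89730726 0.34700846 0.86805158]
```

View pics/top1.png

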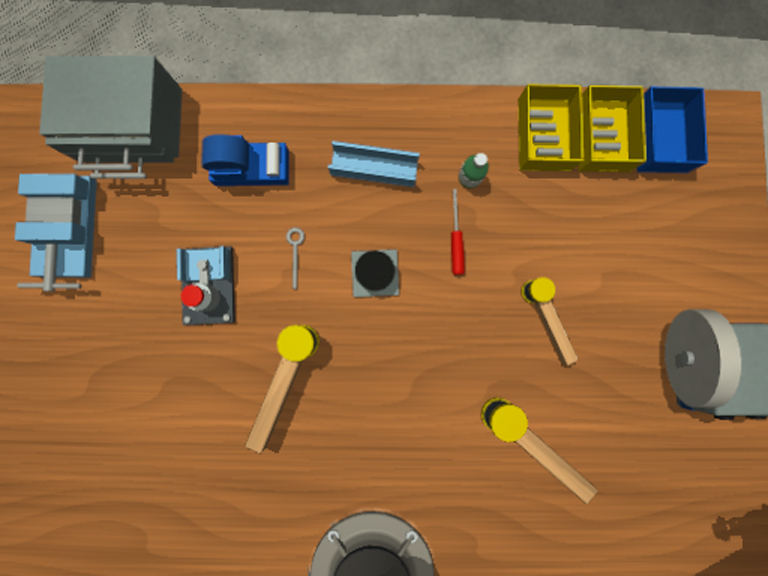

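View pics/sc1.png

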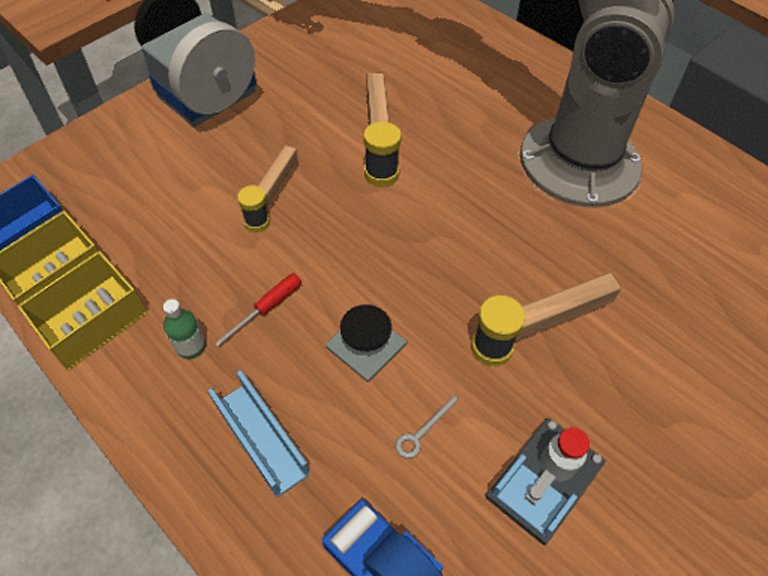

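The top view shows the smallest mallet on the right, with its head at (541,290) and its handle end at (569,362). The red pin is at (191,296), the black pad at (376,270), and the jig on the left; all are in 1.5x pixels.

```bash
python3 - <<'E'
from h import *
np.set_printoptions(precision=4,suppress=True)
t=lambda uv,z:atz("top",np.array(uv)/1.5,z)
print("mallet head top, handle end",t([[541.5,290.5],[569,362]],[.072,.051]))
print("pad",t([[376,270.5]],[.06]), "pin",t([[191,296]],[.100]))
print("jig base corners z.016", t([[184,325],[233,321],[232,247],[179,248]],[.016]*4))
# triangulate
def tri(a,b):
    c1,d1=ray("top",np.array([a])/1.5);c2,d2=ray("scene",np.array([b])/1.5)
    s=np.linalg.lstsq(np.c_[d1[0],-d2[0]],c2-c1,rcond=None)[0];return c1+s[0]*d1[0],c2+s[1]*d2[0]
print("pin",tri([191,296],[574,442]));print("pad",tri([376,270.5],[366,327]));print("mal",tri([541.5,290.5],[252,197]))
E
cd pics; python3 -c "
import cv2,numpy as np
im=cv2.imread('top1_raw.png');sc=cv2.imread('sc1_raw.png')
a=cv2.resize(im[155:225,105:175],(400,400),interpolation=2);b=cv2.resize(im[175:250,330:405],(400,400),interpolation=2)
c=cv2.resize(sc[275:365,320:410],(400,400),interpolation=2);d=cv2.resize(sc[90:160,145:215],(400,400),interpolation=2)
cv2.imwrite('c1.png',cv2.resize(np.vstack([np.hstack([a,b]),np.hstack([c,d])]),(600,600)))"
```

```text
mallet head top, handle end [[ 0.5374 -0.3086  0.072 ]
 [ 0.4057 -0.3648  0.051 ]]
pad [[ 0.5726 -0.0036  0.06  ]] pin [[0.5199 0.3265 0.1   ]]
jig base corners z.016 [[0.4675 0.3676 0.016 ]
 [0.4763 0.2723 0.016 ]
 [0.6206 0.2788 0.016 ]
 [0.6178 0.3833 0.016 ]]
pin (array([0.5198, 0.3263, 0.1006]), array([0.5202, 0.3258, 0.1005]))
pad (array([ 0.5733, -0.0036,  0.0533]), array([ 0.5714, -0.0014,  0.0532]))
mal (array([ 0.5378, -0.3104,  0.0658]), array([ 0.5381, -0.3108,  0.066 ]))
```

View pics/c1.png

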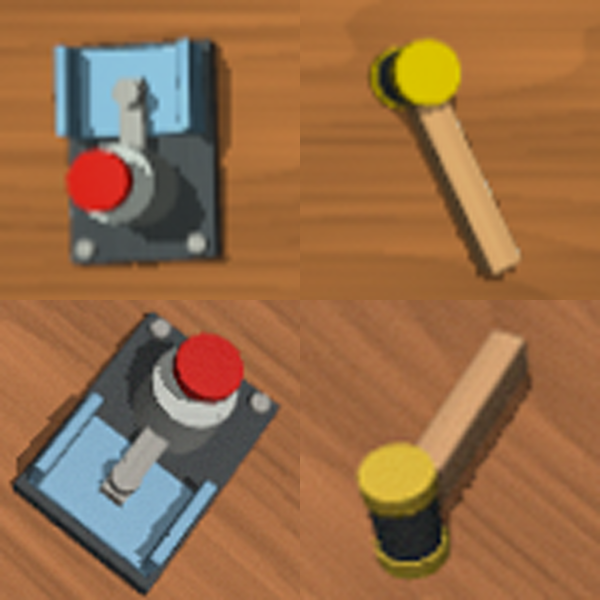

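Request:
arm_command:
  increments:
    - [[0.331,0.326,0.0],[0,0,0.16],100]
    - [[0.331,0.326,0.0],[0,0,0.16],100]
    - [[0.331,0.326,0.0],[0,0,0.16],100]
    - [[0.331,0.326,0.0],[0,0,0.16],100]
    - [[0.331,0.326,0.0],[0,0,0.16],100]
    - [[0.331,0.326,0.0],[0,0,0.16],100]
    - [[0.331,0.326,0.0],[0,0,0.16],100]
    - [[0.331,0.326,0.0],[0,0,0.16],100]
    - [[0.331,0.326,0.0],[0,0,0.16],100]
    - [[0.331,0.326,0.0],[0,0,0.16],100]
  newtons: 120

```text
clock: 1.1
tcp_pos: [0.4964, -0.3232, 0.2117]
orientation: [-2.624, 1.722, 0.0]
contact_force: [0.6, -0.1, -0.5]
grip_width: 0.0854
```

```bash
python3 - <<'E'
from h import *
np.set_printoptions(precision=4,suppress=True)
snap("top","dummy");m=snap("wrist","w1",s=1.5);np.save("w1.npy",m,allow_pickle=True)
o=r.get_obs();print(o["tcp_pos"],o["orientation"],o["contact_force"])
print(proj("wrist",[[.538,-.309,.072],[.492,-.3286,.051],[.4057,-.3648,.051]],m)*1.5)
E
```

```text
[ 0.494  -0.3264  0.2115] [-2.6231  1.7265  0.0009] [ 0.2197 -0.1903 -0.798 ]
[[392.3107 191.6075]
 [391.3433 260.6958]
 [389.5604 380.0864]]
```

View pics/w1.png

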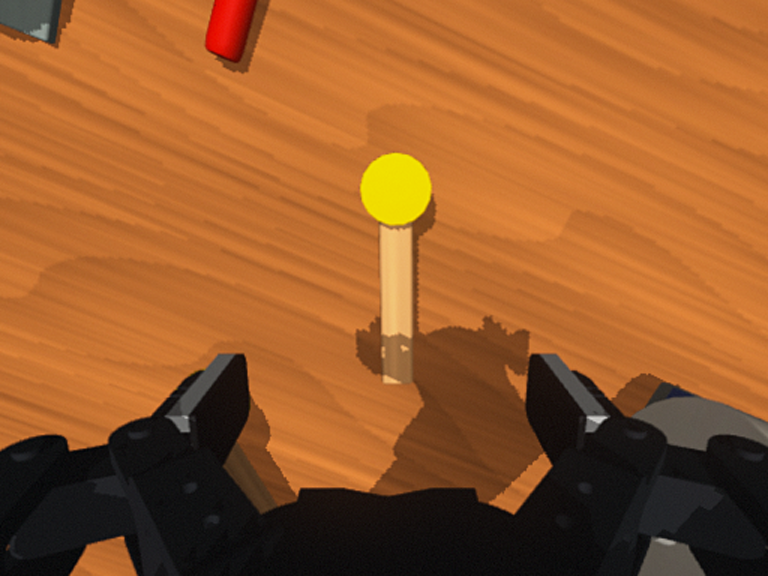

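The wrist view shows the mallet head centre at (396,189) and the handle's top end edge at (397,382), within a few pixels of what I predicted.

```bash
python3 - <<'E'
from h import *
np.set_printoptions(precision=4,suppress=True)
m=np.load("w1.npy",allow_pickle=True).item()
p=atz("wrist",np.array([[396,189.5],[397,229],[397,382]])/1.5,[.072,.051,.051],m);print(p)
v=p[0]-p[2];print(np.degrees(np.arctan2(v[1],v[0])),np.hypot(*v[:2]))
u=v[:2]/np.hypot(*v[:2]);g=p[0,:2]-.05*u;print("grip",g)
R=cv2.Rodrigues(r.get_obs()["orientation"])[0];print("jaw deg",np.degrees(np.arctan2(R[1,0],R[0,0])),r.get_obs()["tcp_pos"])
E
```

```text
[[ 0.5402 -0.3106  0.072 ]
 [ 0.5144 -0.3231  0.051 ]
 [ 0.4065 -0.3707  0.051 ]]
24.188971755487938 0.14651974324717473
grip [ 0.4945 -0.3311]
jaw deg -66.70335625699883 [ 0.494  -0.3264  0.2115]
```

Request:
arm_command:
  increments:
    - [[0.001,-0.002,-0.05],[0,0,0.016],100]
    - [[0.001,-0.002,-0.1],[0,0,0.016],100]
    - [[0.001,-0.002,-0.14],[0,0,0.016],100]
    - [[0.001,-0.002,-0.165],[0,0,0.016],100]
    - [[0.001,-0.002,-0.178],[0,0,0.016],100]
    - [[0.001,-0.002,-0.178],[0,0,0.016],100]
    - [[0.001,-0.002,-0.178],[0,0,0.016],100]

```text
clock: 1.9
tcp_pos: [0.4931, -0.3328, 0.0349]
orientation: [2.632, -1.715, 0.002]
contact_force: [0.4, -0.4, -0.7]
grip_width: 0.0859
```

Request:
arm_command:
  increments:
    - [[0,0,0],[0,0,0],0]
    - [[0,0,0],[0,0,0],0]
    - [[0,0,0],[0,0,0],0]
    - [[0,0,0],[0,0,0],0]
    - [[0,0,0],[0,0,0],0]
    - [[0,0,0],[0,0,0],0]
    - [[0,0,0],[0,0,0],0]
    - [[0,0,0],[0,0,0],0]
  newtons: 120

```text
clock: 2.7
tcp_pos: [0.493, -0.3315, 0.0338]
orientation: [2.633, -1.714, -0.0]
contact_force: [0.1, 0.2, -0.1]
grip_width: 0.0001
```

The gripper reads fully shut, so I'm looking before doing anything else.

```bash
python3 - <<'E'
from h import *
snap("scene","s2");snap("wrist","w2");snap("top","t2")
a=cv2.imread("pics/s2_raw.png")[50:200,120:320];b=cv2.imread("pics/w2_raw.png")
cv2.imwrite("pics/v2.png",np.vstack([cv2.resize(a,(440,330),interpolation=2),cv2.resize(b,(440,330))])[:660] if 0 else np.hstack([cv2.resize(a,(400,300),interpolation=2),cv2.resize(b,(400,300))]))
print(r.get_obs())
E
```

```text
{'clock': 2.85, 'joints': array([ 0.60978304,  0.57023309, -0.16133639,  1.87763244,  0.13432276,
        0.70419318, -0.78302956]), 'qvel': array([-1.48205724e-03,  8.59703522e-04,  8.57275850e-04, -7.27008187e-04,
       -2.20218417e-03,  8.30948690e-05,  4.30139543e-04]), 'tau': array([-3.87527340e-03, -5.72387123e+01, -1.11129105e+00, -2.01693016e+01,
        8.85179528e-03,  1.86644487e-03,  7.86465694e-05]), 'tcp_pos': array([ 0.4929539 , -0.33152979,  0.0338614 ]), 'orientation': array([-2.63295286e+00,  1.71380380e+00,  1.28526857e-04]), 'contact_force': array([-0.01475473,  0.21767808,  0.47658104]), 'moment': array([ 0.04690098,  0.0037369 , -0.03164859]), 'grip_width': 8.292401914585248e-06}
```

View pics/v2.png

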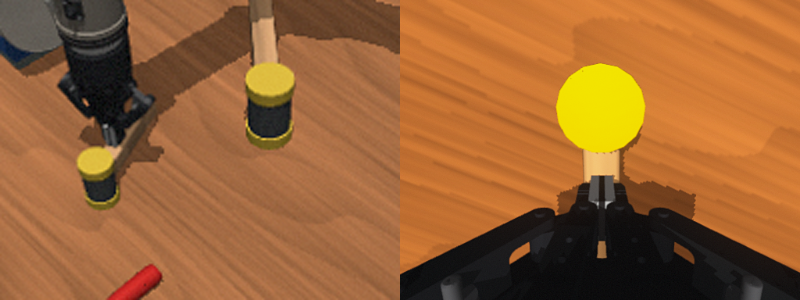

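```bash
python3 - <<'E'
from h import *
np.set_printoptions(precision=4,suppress=True)
m1=np.load("w1.npy",allow_pickle=True).item();m2=r.camera_model("wrist")
for n,m in((1,m1),(2,m2)):
    c,_=ray("wrist",[[0,0]],m);print(n,"cam",c,"f",m["camera_matrix"][0][0])
    im=cv2.imread(f"pics/w{n}_raw.png");hsv=cv2.cvtColor(im,cv2.COLOR_BGR2HSV)
    k=cv2.inRange(hsv,(25,200,180),(35,255,255));q,l,s,ce=cv2.connectedComponentsWithStats(k)
    i=1+np.argmax(s[1:,4]);print(s[i],ce[i],"diam",2*np.sqrt(s[i,4]/np.pi))
    w=s[i,2];p=atz("wrist",[[s[i,0],ce[i][1]],[s[i,0]+w,ce[i][1]]],[.072,.072],m);print("diam m",np.linalg.norm(p[0]-p[1]),"centre",atz("wrist",[ce[i]],[.072],m))
o=r.get_obs()["tcp_pos"]
for n in("scene","top"): print(n,proj(n,[o+[0,0,-.017],o,[.494,-.331,.051]]))
a=cv2.imread("pics/s2_raw.png");p=proj("scene",[o+[0,0,-.017],o])
b=cv2.imread("pics/t2_raw.png");q=proj("top",[o+[0,0,-.017],o])
def z(im,p,c,s):
    x,y=np.round(c).astype(int);k=cv2.resize(im[y-30:y+30,x-30:x+30],(400,400),interpolation=cv2.INTER_CUBIC)
    for i,t in enumerate(p): cv2.circle(k,tuple(int(v) for v in (t-[x-30,y-30])*400/60),3,(0,0,255) if i==0 else (0,255,0),-1)
    return k
cv2.imwrite("pics/v3.png",np.hstack([z(a,p,p[0],0),z(b,q,q[0],0)]))
E
```

```text
1 cam [ 0.5571 -0.2974  0.3741] f 308.9466053388886
[ 240  102   47   48 1752] [263.395  125.5811] diam 47.23045291309417
diam m 0.0450948157157334 centre [[ 0.5406 -0.3098  0.072 ]]
2 cam [ 0.5537 -0.3046  0.1961] f 308.9466053388886
[  200    81   114   114 10014] [256.3888 138.1027] diam 112.91687562529313
diam m 0.04541686693534089 centre [[ 0.5411 -0.3095  0.072 ]]
scene [[179.3386 130.6463]
 [178.4903 126.3072]
 [177.4302 122.1402]]
top [[363.3344 210.1699]
 [365.1714 210.0793]
 [366.8927 209.6105]]
```

View pics/v3.png

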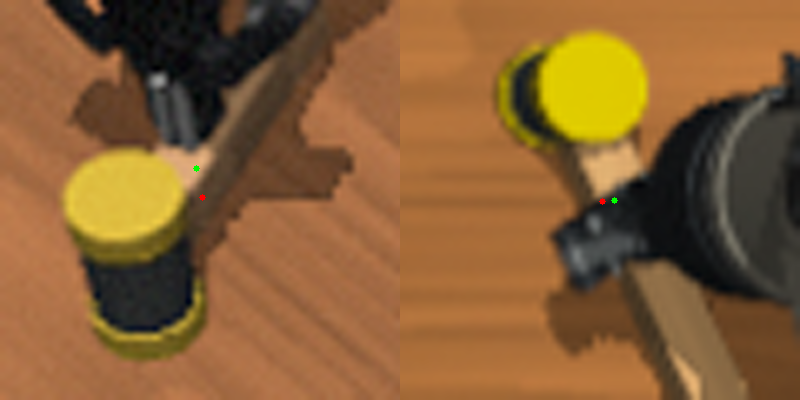

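```bash
python3 - <<'E'
from h import *
np.set_printoptions(precision=4,suppress=True)
c1,d1=ray("wrist",[[258.5,226]]);c2,d2=ray("scene",[[176.75,123]])
s=np.linalg.lstsq(np.c_[d1[0],-d2[0]],c2-c1,rcond=None)[0];print(c1+s[0]*d1[0],c2+s[1]*d2[0])
o=r.get_obs();print(o["tcp_pos"]);R=cv2.Rodrigues(o["orientation"])[0]
print(proj("wrist",[o["tcp_pos"]+R[:,2]*k for k in (.017,0,-.02,-.035)]))
E
```

```text
[ 0.4995 -0.3289  0.0519] [ 0.4979 -0.3286  0.0525]
[ 0.493  -0.3315  0.0339]
[[257.9188 214.8377]
 [257.9339 225.3698]
 [257.9558 240.6296]
 [257.9761 254.8456]]
```

The fingertips are really about 35 mm higher than the TCP reading implies. They sit at z≈0.052, just above the handle, and are laterally correct. I'll open, go 34 mm lower while watching the force, then close.

Request:
arm_command:
  increments:
    - [[0,0,0.01],[0,0,0],100]
    - [[0,0,0.01],[0,0,0],100]
    - [[0,0,0.01],[0,0,0],100]
    - [[0,0,0.01],[0,0,0],100]
    - [[0,0,0.01],[0,0,0],100]
    - [[0.002,0.001,0.0],[0,0,0],100]
    - [[0.002,0.001,-0.012],[0,0,0],100]
    - [[0.002,0.001,-0.024],[0,0,0],100]
    - [[0.002,0.001,-0.034],[0,0,0],100]
    - [[0.002,0.001,-0.034],[0,0,0],100]

```text
clock: 3.85
tcp_pos: [0.4936, -0.3297, -0.0023]
orientation: [2.633, -1.714, -0.006]
contact_force: [-0.6, 0.3, -0.1]
grip_width: 0.0852
```

Request:
arm_command:
  increments:
    - [[0,0,0],[0,0,0],0]
    - [[0,0,0],[0,0,0],0]
    - [[0,0,0],[0,0,0],0]
    - [[0,0,0],[0,0,0],0]
    - [[0,0,0],[0,0,0],0]
    - [[0,0,0],[0,0,0],0]
  newtons: 120

```text
clock: 4.45
tcp_pos: [0.4952, -0.3306, 0.0006]
orientation: [2.633, -1.714, 0.001]
contact_force: [-2.1, 1.9, 5.0]
grip_width: 0.0227
```

Request:
arm_command:
  increments:
    - [[0,0,0.02],[0,0,0],0]
    - [[0,0,0.05],[0,0,0],0]
    - [[0,0,0.09],[0,0,0],0]
    - [[0,0,0.13],[0,0,0],0]
    - [[0,0,0.16],[0,0,0],0]
    - [[0,0,0.16],[0,0,0],0]
    - [[0,0,0.16],[0,0,0],0]
    - [[0,0,0.16],[0,0,0],0]

```text
clock: 5.25
tcp_pos: [0.4934, -0.3298, 0.1578]
orientation: [2.633, -1.714, -0.006]
contact_force: [0.4, 0.8, -3.4]
grip_width: 0.0224
```

```bash
python3 - <<'E'
from h import *
np.set_printoptions(precision=4,suppress=True)
mw=r.camera_model("wrist");snap("wrist","w4");snap("scene","s4");snap("top","t4")
o=r.get_obs();print(o["tcp_pos"],o["contact_force"],o["moment"],o["grip_width"])
P=[[.5405,-.3098,.072+.16],[.5405,-.3098,.16]]
print(proj("wrist",P,mw),proj("scene",P),proj("top",P))
a=cv2.imread("pics/w4_raw.png");b=cv2.imread("pics/s4_raw.png");c=cv2.imread("pics/t4_raw.png")
x,y=proj("scene",P)[0].astype(int);x=max(x,80);y=max(y,60);u,v=proj("top",P)[0].astype(int);print(x,y,u,v)
k=np.hstack([cv2.resize(b[y-60:y+60,x-80:x+80],(400,300),interpolation=2),cv2.resize(c[v-60:v+60,u-80:u+80],(400,300),interpolation=2)])
cv2.imwrite("pics/v4.png",np.vstack([k,np.hstack([cv2.resize(a,(400,300)),np.zeros((300,400,3),np.uint8)])]))
E
```

```text
[ 0.494  -0.33    0.1581] [ 0.3001  0.2315 -2.3378] [-0.0734  0.0937 -0.0214] 0.022495939518816555
[[259.8613 158.8067]
 [259.3669 134.0018]] [[156.0228  81.5592]
 [161.3248 105.0579]] [[382.3658 188.123 ]
 [372.0331 190.3086]]
156 81 382 188
```

View pics/v4.png

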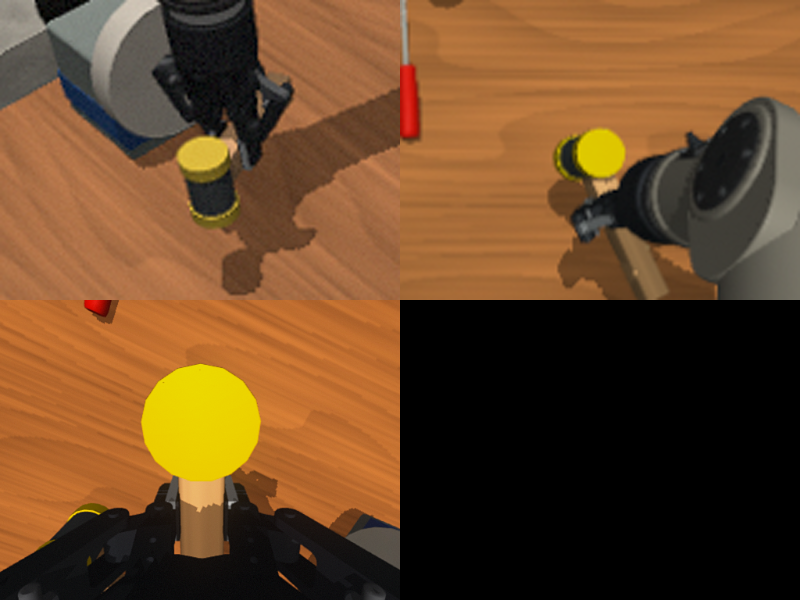

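Request:
arm_command:
  increments:
    - [[-0.013,0.4,0.0],[0,0,0],0]
    - [[-0.013,0.4,0.0],[0,0,0],0]
    - [[-0.013,0.4,0.0],[0,0,0],0]
    - [[-0.013,0.4,0.0],[0,0,0],0]
    - [[-0.013,0.4,0.0],[0,0,0],0]
    - [[-0.013,0.4,0.0],[0,0,0],0]
    - [[-0.013,0.4,0.0],[0,0,0],0]
    - [[-0.013,0.4,0.0],[0,0,0],0]
    - [[-0.013,0.4,0.0],[0,0,0],0]
    - [[-0.013,0.4,0.0],[0,0,0],0]

```text
clock: 6.4
tcp_pos: [0.4814, 0.0709, 0.1593]
orientation: [2.636, -1.709, -0.002]
contact_force: [-1.3, -1.5, -3.4]
grip_width: 0.0223
```

Request:
arm_command:
  increments:
    - [[-0.008,0.236,0.0],[0,0,0],0]
    - [[-0.008,0.236,0.0],[0,0,0],0]
    - [[-0.008,0.236,0.0],[0,0,0],0]
    - [[-0.008,0.236,0.0],[0,0,0],0]
    - [[-0.008,0.236,0.0],[0,0,0],0]
    - [[-0.008,0.236,0.0],[0,0,0],0]
    - [[-0.008,0.236,0.0],[0,0,0],0]
    - [[-0.008,0.236,0.0],[0,0,0],0]
    - [[-0.008,0.236,0.0],[0,0,0],0]

```text
clock: 7.3
tcp_pos: [0.4748, 0.303, 0.1595]
orientation: [2.629, -1.718, 0.001]
contact_force: [-0.4, 0.2, -3.2]
grip_width: 0.0223
```

```bash
python3 - <<'E'
from h import *
np.set_printoptions(precision=4,suppress=True)
mw=r.camera_model("wrist");snap("wrist","w5");snap("scene","s5");snap("top","t5")
o=r.get_obs();print(o["tcp_pos"],o["orientation"],o["contact_force"],o["joints"],o["clock"])
for n,m in(("w5","wrist"),("t5","top"),("s5","scene")):
    hsv=cv2.cvtColor(cv2.imread(f"pics/{n}_raw.png"),cv2.COLOR_BGR2HSV);mm=mw if m=="wrist" else None
    k=cv2.inRange(hsv,(25,180,150),(35,255,255));q,l,s,ce=cv2.connectedComponentsWithStats(k)
    e=proj(m,[o["tcp_pos"]+[.0455,.0212,.072]],mm)[0]
    for i in range(1,q):
        if s[i,4]>100 and np.hypot(*(ce[i]-e))<40: print(n,s[i],ce[i],"pred",e,"head@",atz(m,[ce[i]],[o["tcp_pos"][2]+.072],mm))
w=cv2.imread("pics/w5_raw.png");s=cv2.imread("pics/s5_raw.png");x,y=proj("scene",[[.52,.326,.12]])[0].astype(int);print(x-80,y-80)
t=cv2.imread("pics/t5_raw.png");u,v=proj("top",[[.52,.326,.12]])[0].astype(int);print(u-60,v-60)
cv2.imwrite("pics/v5.png",np.hstack([cv2.resize(s[y-80:y+60,x-80:x+80],(400,350),interpolation=2),cv2.resize(t[v-60:v+60,u-60:u+80],(400,350),interpolation=2)]))
E
```

```text
[0.4744 0.3042 0.1599] [ 2.6312 -1.716   0.0007] [ 0.767   0.435  -3.8101] [-0.3148  0.3905 -0.4601  1.8529  0.2105  0.9461 -2.0246] 7.45
w5 [  181    82   152   150 17587] [256.8589 156.9972] pred [250.0447 159.8039] head@ [[0.5215 0.3239 0.2319]]
t5 [100 185  19  16 205] [110.1122 192.122 ] pred [108.1198 194.419 ] head@ [[0.5253 0.321  0.2319]]
305 210
64 136
```

View pics/v5.png

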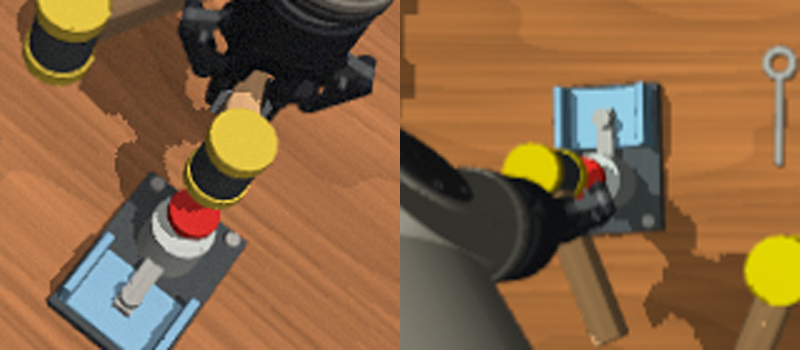

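The mallet head is over the pin, at about (0.5215, 0.324) against (0.520, 0.326). The first blow is a controlled one, aiming the face at about z=0.088.

Request:
arm_command:
  increments:
    - [[-0.001,0.002,0.0],[0,0,0],0]
    - [[-0.001,0.002,-0.035],[0,0,0],0]
    - [[-0.001,0.002,-0.072],[0,0,0],0]
    - [[-0.001,0.002,-0.072],[0,0,0],0]
    - [[-0.001,0.002,-0.03],[0,0,0],0]
    - [[-0.001,0.002,-0.03],[0,0,0],0]
    - [[-0.001,0.002,-0.03],[0,0,0],0]

```text
clock: 8.15
tcp_pos: [0.4738, 0.3082, 0.1319]
orientation: [-2.631, 1.713, -0.002]
contact_force: [0.2, -0.4, -3.6]
grip_width: 0.0223
```

```bash
cat > pin.py <<'E'
from h import *
import sys
np.set_printoptions(precision=4,suppress=True)
o=r.get_obs();print(o["tcp_pos"],o["contact_force"],o["grip_width"],o["clock"])
im=r.grab_frame("scene");cv2.imwrite(f"pics/{sys.argv[1]}_raw.png",im)
def red(im):
    k=cv2.inRange(cv2.cvtColor(im,cv2.COLOR_BGR2HSV),(0,180,90),(5,255,255));k[:200]=0
    ys,xs=np.nonzero(k);return xs.min(),xs.max(),ys.min(),ys.max(),len(xs)
print(red(im),"initial",red(cv2.imread("pics/sc1_raw.png")))
for z in(.1006,.096,.09,.082):print(z,proj("scene",[[.52,.326,z]]))
E
python3 pin.py b1
```

```text
[0.4738 0.3082 0.1319] [ 0.1861 -0.4135 -3.624 ] 0.022278290544846216 8.15
(np.int64(169), np.int64(389), np.int64(200), np.int64(308), 305) initial (np.int64(169), np.int64(392), np.int64(200), np.int64(304), 414)
0.1006 [[382.833  294.6579]]
0.096 [[382.1928 295.5042]]
0.09 [[381.3666 296.5957]]
0.082 [[380.2803 298.0298]]
```

Request:
arm_command:
  increments:
    - [[0,0,0.015],[0,0,0],0]
    - [[0,0,0.015],[0,0,0],0]
    - [[0,0,-0.02],[0,0,0],0]
    - [[0,0,-0.05],[0,0,0],0]
    - [[0,0,-0.05],[0,0,0],0]

```text
clock: 8.7
tcp_pos: [0.4713, 0.3069, 0.0779]
orientation: [2.631, -1.711, -0.003]
contact_force: [-0.1, 1.0, -3.2]
grip_width: 0.0226
```

Request:
arm_command:
  increments:
    - [[0,0,0.04],[0,0,0],0]
    - [[0,0,0.06],[0,0,0],0]
    - [[0,0,0.06],[0,0,0],0]
    - [[0,0,0.06],[0,0,0],0]

```text
clock: 9.1
tcp_pos: [0.4729, 0.3072, 0.1397]
orientation: [2.633, -1.714, 0.0]
contact_force: [-0.2, -0.3, -3.6]
grip_width: 0.0226
```

```bash
python3 pin.py b2
```

```text
[0.4729 0.3072 0.1397] [-0.2025 -0.295  -3.6152] 0.022589798595820686 9.1
(np.int64(169), np.int64(389), np.int64(200), np.int64(308), 355) initial (np.int64(169), np.int64(392), np.int64(200), np.int64(304), 414)
0.1006 [[382.833  294.6579]]
0.096 [[382.1928 295.5042]]
0.09 [[381.3666 296.5957]]
0.082 [[380.2803 298.0298]]
```

```bash
python3 - <<'E'
from h import *
a=cv2.imread("pics/sc1_raw.png");b=cv2.imread("pics/b2_raw.png")
c=[cv2.resize(i[245:335,335:425],(400,400),interpolation=cv2.INTER_CUBIC) for i in(a,b)]
cv2.imwrite("pics/v6.png",np.hstack(c))
E
```

```text
(no output)
```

View pics/v6.png

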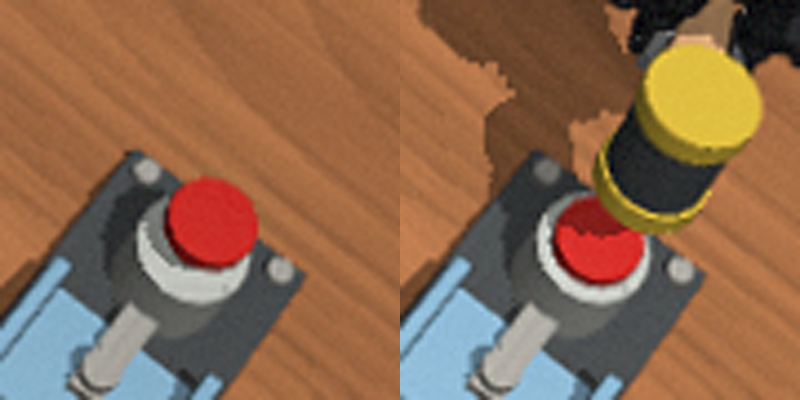

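The pin head has shifted about (2.8, 3.4) px, which matches full travel. I'll confirm with another brisk blow aimed slightly lower and read the force at the bottom.

Request:
arm_command:
  increments:
    - [[0.002,0.0,0.01],[0,0,0],0]
    - [[0.002,0.0,-0.025],[0,0,0],0]
    - [[0.002,0.0,-0.064],[0,0,0],0]
    - [[0.002,0.0,-0.064],[0,0,0],0]

```text
clock: 9.55
tcp_pos: [0.4732, 0.306, 0.0726]
orientation: [2.629, -1.71, -0.003]
contact_force: [-0.2, -0.2, -3.9]
grip_width: 0.0225
```

```bash
python3 - <<'E'
from h import *
np.set_printoptions(precision=4,suppress=True)
s=r.grab_frame("scene");w=r.grab_frame("wrist");o=r.get_obs();print(o["tcp_pos"],o["contact_force"],o["moment"],o["grip_width"])
cv2.imwrite("pics/v7.png",np.hstack([cv2.resize(s[235:325,335:425],(400,400),interpolation=cv2.INTER_CUBIC),cv2.resize(w,(400,300),interpolation=2)[[*range(300)]+[299]*100]]))
E
```

```text
[0.4745 0.3072 0.075 ] [-0.0769 -0.2851 -2.5594] [-0.053   0.0538  0.0019] 0.022594232771953868
```

View pics/v7.png

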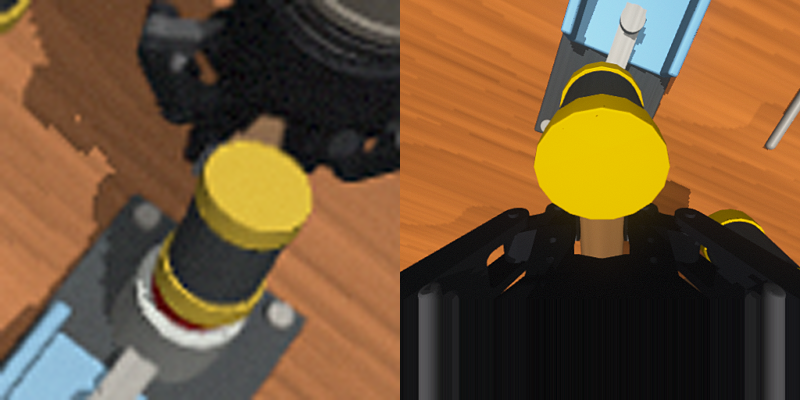

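The wrist view shows the blow pitched the mallet head up in the jaws: the lower rim is now visible ahead of the top face. I'll raise it, tilt the tool to compensate, and measure both the tilt and the pin.

Request:
arm_command:
  increments:
    - [[0,0,0.05],[0,0,0],0]
    - [[0,0,0.09],[0,0,0],0]
    - [[-0.004,-0.002,0.1],[-0.053,0.119,0],0]
    - [[-0.008,-0.004,0.1],[-0.107,0.237,0],0]
    - [[-0.008,-0.004,0.1],[-0.107,0.237,0],0]
    - [[-0.008,-0.004,0.1],[-0.107,0.237,0],0]
    - [[-0.008,-0.004,0.1],[-0.107,0.237,0],0]

```text
clock: 10.35
tcp_pos: [0.4662, 0.3034, 0.1759]
orientation: [2.445, -1.59, -0.204]
contact_force: [0.1, -0.2, -3.5]
grip_width: 0.0224
```

```bash
cat > tilt.py <<'E'
from h import *
import sys
from scipy.optimize import least_squares
np.set_printoptions(precision=4,suppress=True)
# head pose in gripper: rotate by th about jaw axis at grip point; fit th from wrist top-face centre
def head(o,th,dx=0):
    R=cv2.Rodrigues(o["orientation"])[0];p=o["tcp_pos"]
    up=-R[:,2];y=R[:,0];u=np.cross(y,up);
    if u[0]<0:u,y=-u,-y
    g=p+.0355*up+dx*u; a=np.cos(th)*u+np.sin(th)*up;b=np.cos(th)*up-np.sin(th)*u
    return g+.05*a+.036*b, g+.05*a-.036*b, b,a
def fit(o,m,c):
    f=lambda t:(proj("wrist",[head(o,t[0])[0]],m)[0]-c)[1:]
    return least_squares(f,[.2]).x[0]
if __name__=="__main__":
    tag=sys.argv[1]
    m=r.camera_model("wrist");o=r.get_obs();w=r.grab_frame("wrist");s=r.grab_frame("scene");t=r.grab_frame("top")
    for n,i in(("w",w),("s",s),("t",t)):cv2.imwrite(f"pics/{tag}{n}_raw.png",i)
    k=cv2.inRange(cv2.cvtColor(w,cv2.COLOR_BGR2HSV),(25,200,150),(35,255,255));q,l,st,ce=cv2.connectedComponentsWithStats(k)
    i=1+np.argmax(st[1:,4]);c=ce[i];th=fit(o,m,c);H=head(o,th)
    print("tcp",o["tcp_pos"],"F",o["contact_force"],"clock",o["clock"]);print("blob",st[i],c,"tilt in grip deg",np.degrees(th))
    print("top",H[0],"bottom",H[1],"axis",H[2],"mallet x",H[3]);
    P=[H[0],H[1]]
    ov=lambda im,name,mm,x0,y0,x1,y1:0
    print("scene px",proj("scene",P).ravel(),"wrist px",proj("wrist",P,m).ravel())
E
python3 tilt.py d1
python3 - <<'E'
from h import *
s=cv2.imread("pics/d1s_raw.png");w=cv2.imread("pics/d1w_raw.png")
cv2.imwrite("pics/v8.png",np.hstack([cv2.resize(s[215:325,335:425],(400,489),interpolation=cv2.INTER_CUBIC),cv2.resize(w,(400,300),interpolation=2)[[*range(300)]+[299]*189]]))
E
```

```text
tcp [0.4662 0.3034 0.1759] F [ 0.1201 -0.1553 -3.5093] clock 10.35
blob [  172   137   173   126 14162] [253.3409 194.133 ] tilt in grip deg 11.08169611740996
top [0.5222 0.3284 0.2429] bottom [0.518  0.3264 0.171 ] axis [0.0589 0.0282 0.9979] mallet x [ 0.9121  0.4048 -0.0653]
scene px [406.508  265.5543 394.276  279.9754] wrist px [257.932  194.133  257.8553 125.2108]
```

View pics/v8.png

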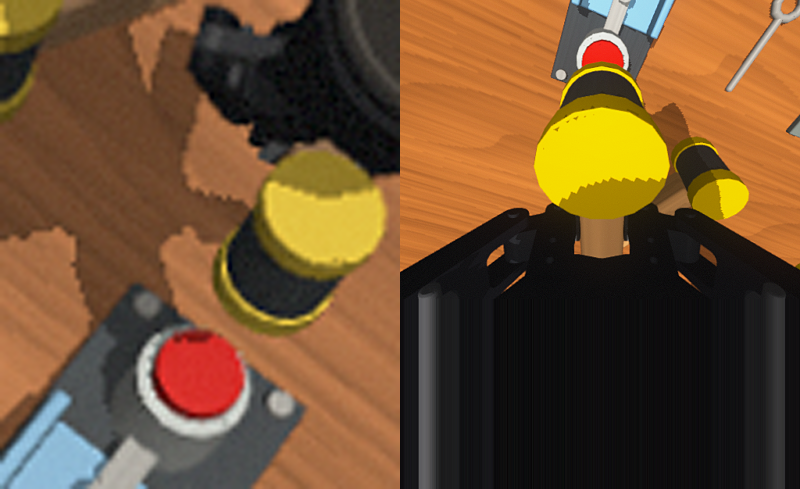

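The pin is now clearly visible, with its head at (201,374) in the crop. Its position relative to the bush rim fits fully down to within 2 mm. The mallet is about 15° up in the grip, which the tool tilt now cancels. One more brisk level blow, reading the force at the bottom, should confirm it.

Request:
arm_command:
  increments:
    - [[0,-0.001,-0.05],[0,0,0],0]
    - [[0,-0.001,-0.055],[0,0,0],0]
    - [[0,-0.001,-0.055],[0,0,0],0]
    - [[0,-0.001,-0.095],[0,0,0],0]
    - [[0,-0.001,-0.095],[0,0,0],0]

```text
clock: 11.0
tcp_pos: [0.466, 0.3018, 0.0799]
orientation: [2.441, -1.589, -0.207]
contact_force: [0.2, 0.0, -5.2]
grip_width: 0.0225
```

```bash
python3 tilt.py d2
```

```text
tcp [0.466  0.3018 0.0799] F [ 0.2455  0.0489 -5.2084] clock 11.0
blob [  167   155   179   115 12787] [249.3258 205.8193] tilt in grip deg 14.322028675767381
top [0.5205 0.3262 0.1495] bottom [0.5197 0.3256 0.0775] axis [0.0108 0.0073 0.9999] mallet x [ 0.9141  0.4053 -0.0129]
scene px [389.9594 285.3533 379.6334 298.5899] wrist px [258.1856 205.8193 258.0039 122.7407]
```

```bash
cat > edge.py <<'E'
from tilt import *
from scipy.optimize import brentq
def tiltedge(o,m,row):
    f=lambda t:(lambda H:proj("wrist",[H[0]+.0228*H[3]],m)[0,1]-row)(head(o,t))
    return brentq(f,-.2,.8)
E
python3 - <<'E'
from edge import *
from scipy.optimize import minimize
o=r.get_obs();m=r.camera_model("wrist")
for row in(82,137,155):print(row,"tilt",np.degrees(tiltedge(o,m,row)))
a=np.linspace(0,2*np.pi,60)
def obs(f,x0=350,y0=270,x1=415,y1=320):
    k=cv2.inRange(cv2.cvtColor(cv2.imread(f)[y0:y1,x0:x1],cv2.COLOR_BGR2HSV),(0,150,50),(6,255,255));q,l,s,c=cv2.connectedComponentsWithStats(k)
    i=1+np.argmax(s[1:,4]);k=(l==i)*255.;print(f,s[i],c[i]+[x0,y0]);return k,x0,y0
def ren(p,x0,y0,sh):
    P=[[p[0]+.02*np.cos(t),p[1]+.02*np.sin(t),p[2]-d] for d in(0,.012) for t in a]
    q=(proj("scene",P)-[x0,y0]+.5)*8;im=np.zeros((sh[0]*8,sh[1]*8),np.uint8)
    cv2.fillConvexPoly(im,cv2.convexHull(np.round(q).astype(np.int32)),255);return cv2.resize(im,(sh[1],sh[0]),interpolation=cv2.INTER_AREA).astype(float)
def fit1(d,fun,x):return minimize(lambda v:np.abs(ren(fun(v),d[1],d[2],d[0].shape)-d[0]).sum()/255,x,method="Nelder-Mead",options=dict(initial_simplex=np.vstack([x]+[np.array(x)+.004*e for e in np.eye(len(x))])))
d=obs("pics/sc1_raw.png");f=fit1(d,lambda v:(v[0],v[1],.1006),[.52,.326]);print("xy",f.x,f.fun)
d=obs("pics/d1s_raw.png");
for z in np.arange(.076,.1,.002):print(round(z,3),round(np.abs(ren((*f.x,z),d[1],d[2],d[0].shape)-d[0]).sum()/255,1),end="; ")
E
```

```text
82 tilt 1.5387803130685307
137 tilt 17.17815876078787
155 tilt 20.695594494681043
pics/sc1_raw.png [ 22  15  21  20 334] [382.0389 294.7096]
xy [0.5181 0.3243] 44.93333333333333
pics/d1s_raw.png [ 19  19  21  20 308] [379.1721 298.7208]
0.076 54.1; 0.078 54.6; 0.08 56.0; 0.082 59.5; 0.084 67.8; 0.086 81.2; 0.088 96.0; 0.09 112.7; 0.092 131.8; 0.094 149.9; 0.096 169.0; 0.098 188.1; 0.1 206.6;
```

The pin-head fit has its best z at or below 0.082, with a centroid shift of about 21–22 mm of travel, and the last blow met a firm stop, so the pin is down. Next I carry the mallet to the stand, adding about 4° more tilt to level it.

Request:
arm_command:
  increments:
    - [[0,0,0.05],[0,0,0],0]
    - [[0,0,0.1],[0,0,0],0]
    - [[0.005,-0.03,0.11],[-0.031,0.068,0],0]
    - [[0.012,-0.08,0.11],[-0.031,0.068,0],0]
    - [[0.02,-0.13,0.11],[-0.031,0.068,0],0]
    - [[0.027,-0.18,0.11],[-0.031,0.068,0],0]
    - [[0.034,-0.23,0.11],[-0.031,0.068,0],0]
    - [[0.041,-0.28,0.11],[-0.031,0.068,0],0]
    - [[0.046,-0.315,0.11],[-0.031,0.068,0],0]
    - [[0.049,-0.33,0.11],[-0.031,0.068,0],0]

```text
clock: 12.15
tcp_pos: [0.5168, -0.0328, 0.1931]
orientation: [2.382, -1.563, -0.255]
contact_force: [0.2, -0.7, -3.0]
grip_width: 0.0226
```

Request:
arm_command:
  increments:
    - [[0,0,-0.03],[0,0,0],0]
    - [[0,0,-0.06],[0,0,0],0]
    - [[0,0,-0.08],[0,0,0],0]
    - [[0,0,-0.08],[0,0,0],0]
    - [[0,0,-0.08],[0,0,0],0]

```text
clock: 12.65
tcp_pos: [0.5168, -0.0268, 0.1124]
orientation: [2.389, -1.554, -0.258]
contact_force: [1.1, -0.0, -3.3]
grip_width: 0.0224
```

```bash
cat > f1.py <<'E'
from edge import *
tag=sys.argv[1]
m=r.camera_model("wrist");o=r.get_obs();w=r.grab_frame("wrist");s=r.grab_frame("scene");t=r.grab_frame("top")
for n,i in(("w",w),("s",s),("t",t)):cv2.imwrite(f"pics/{tag}{n}_raw.png",i)
k=cv2.inRange(cv2.cvtColor(w,cv2.COLOR_BGR2HSV),(25,200,150),(35,255,255));q,l,st,ce=cv2.connectedComponentsWithStats(k)
for i in range(1,q):
    if st[i,4]>1500:
        th=tiltedge(o,m,st[i,1])-.027;H=head(o,th);print(st[i],"tilt",np.degrees(th),"bottom",H[1],"axis",H[2])
        print("scene",proj("scene",[H[0],H[1]]).ravel(),"top",proj("top",[H[0],H[1]]).ravel())
print(o["tcp_pos"],o["orientation"],o["contact_force"],o["clock"],o["joints"])
x,y=252,220
W=cv2.resize(w,(400,300));S=cv2.resize(s[150:270,170:330],(400,300),interpolation=2);T=cv2.resize(t[130:220,190:310],(400,300),interpolation=2)
cv2.imwrite(f"pics/{tag}v.png",np.vstack([np.hstack([S,T]),np.hstack([W,W])]))
E
python3 f1.py e1
```

```text
[ 167  158   74  105 3519] tilt 19.674732068544756 bottom [ 0.5735 -0.0016  0.1105] axis [-0.0107 -0.0016  0.9999]
scene [242.7476 184.8808 242.9392 204.7122] top [249.7105 175.3961 249.8445 178.1419]
[ 0.5168 -0.0268  0.1124] [ 2.3887 -1.5539 -0.2576] [ 1.088  -0.0061 -3.3376] 12.65 [ 0.11    0.5391 -0.3266  1.7744  0.257   1.1949 -1.4898]
```

```bash
python3 - <<'E'
from h import *
np.set_printoptions(precision=4,suppress=True)
for n,(x0,y0,x1,y1),cam in(("s",(215,160,275,225),"scene"),("t",(225,150,275,205),"top")):
    hsv=cv2.cvtColor(cv2.imread(f"pics/e1{n}_raw.png")[y0:y1,x0:x1],cv2.COLOR_BGR2HSV)
    k=cv2.inRange(hsv,(22,150,60),(36,255,255));q,l,s,c=cv2.connectedComponentsWithStats(k)
    for i in range(1,q):
        if s[i,4]>15:
            print(n,s[i][:4]+[x0,y0,0,0],s[i,4],c[i]+[x0,y0])
    for nm,z in(("top",.1825),("bot",.1105)):
        P=[[.573+.023*np.cos(t),-.002+.023*np.sin(t),z] for t in np.linspace(0,6.28,90)];p=proj(cam,P);print(" pred level",nm,p.min(0),p.max(0))
E
```

```text
s [231 175  24  22] 412 [242.6481 185.6553]
s [233 197  22  16] 104 [243.9231 206.9327]
 pred level top [230.8113 175.3902] [254.3041 194.6913]
 pred level bot [232.0287 195.3228] [253.9449 213.8835]
 pred level top [240.4328 165.9814] [259.1874 184.6267]
 pred level bot [241.3091 169.7195] [258.6469 186.9688]
```

Request:
arm_command:
  increments:
    - [[0,-0.001,-0.02],[0,0,0],0]
    - [[0,-0.001,-0.036],[0,0,0],0]
    - [[0,-0.001,-0.044],[0,0,0],0]
    - [[0,-0.001,-0.046],[0,0,0],0]
    - [[0,-0.001,-0.048],[0,0,0],0]
    - [[0,-0.001,-0.048],[0,0,0],0]

```text
clock: 13.4
tcp_pos: [0.5162, -0.0284, 0.0631]
orientation: [2.387, -1.554, -0.259]
contact_force: [-0.8, -0.6, -3.5]
grip_width: 0.0227
```

Request:
arm_command:
  increments:
    - [[0,0,-0.001],[0,0,0],0]
    - [[0,0,-0.0015],[0,0,0],0]
    - [[0,0,-0.0015],[0,0,0],0]

```text
clock: 13.7
tcp_pos: [0.5161, -0.0285, 0.0616]
orientation: [2.387, -1.554, -0.259]
contact_force: [0.1, -0.3, -3.3]
grip_width: 0.0225
```

Request:
arm_command:
  increments:
    - [[0,0,-0.001],[0,0,0],0]
    - [[0,0,-0.001],[0,0,0],0]

```text
clock: 13.9
tcp_pos: [0.5159, -0.0286, 0.0603]
orientation: [2.387, -1.554, -0.259]
contact_force: [-0.8, -0.2, -2.5]
grip_width: 0.0221
```

Request:
arm_command:
  increments:
    - [[0,0,-0.001],[0,0,0],0]
    - [[0,0,-0.001],[0,0,0],0]

```text
clock: 14.1
tcp_pos: [0.516, -0.0285, 0.0597]
orientation: [2.387, -1.554, -0.259]
contact_force: [-1.0, 0.4, 0.7]
grip_width: 0.0223
```

Contact has started: the wrist force rose by about 4 N. I'll lower 1 mm more and check.

Request:
arm_command:
  increments:
    - [[0,0,-0.001],[0,0,0],0]
    - [[0,0,-0.001],[0,0,0],0]

```text
clock: 14.3
tcp_pos: [0.5158, -0.0286, 0.0595]
orientation: [2.386, -1.554, -0.259]
contact_force: [-3.7, -0.8, 8.3]
grip_width: 0.0224
```

```bash
python3 f1.py e2; python3 - <<'E'
from h import *
np.set_printoptions(precision=4,suppress=True)
for n,(x0,y0,x1,y1),cam in(("s",(215,160,275,245),"scene"),("t",(225,150,275,205),"top")):
    hsv=cv2.cvtColor(cv2.imread(f"pics/e2{n}_raw.png")[y0:y1,x0:x1],cv2.COLOR_BGR2HSV)
    k=cv2.inRange(hsv,(22,150,60),(36,255,255));q,l,s,c=cv2.connectedComponentsWithStats(k)
    for i in range(1,q):
        if s[i,4]>15: print(n,s[i][:4]+[x0,y0,0,0],s[i,4],c[i]+[x0,y0])
    for nm,z in(("top",.132),("bot",.06)):
        P=[[.5726+.023*np.cos(t),-.003+.023*np.sin(t),z] for t in np.linspace(0,6.28,90)];p=proj(cam,P);print(" pred level",nm,p.min(0),p.max(0))
E
```

```text
[ 166  162   64  102 2938] tilt 20.396893004797317 bottom [ 0.5729 -0.0033  0.058 ] axis [-0.0201 -0.0056  0.9998]
scene [242.8421 198.4835 242.8894 216.7568] top [250.5916 178.1515 250.5566 180.3136]
[ 0.5158 -0.0286  0.0595] [ 2.3863 -1.5536 -0.2592] [-3.7417 -0.7901  8.2761] 14.3 [ 0.1013  0.6089 -0.3134  1.803   0.2862  1.104  -1.5167]
s [232 190  22  21] 360 [242.7167 199.8389]
s [233 210  22  14] 100 [243.92 218.51]
 pred level top [231.4909 189.2571] [253.8425 208.0159]
 pred level bot [232.6163 207.4206] [253.53   225.4442]
 pred level top [241.4454 168.82  ] [259.184  186.4651]
 pred level bot [242.205  172.1673] [258.671 188.557]
```

Request:
arm_command:
  increments:
    - [[0,0,0.001],[0,0,0],0]
    - [[0,0,0.001],[0,0,0],50]
    - [[0,0,0.001],[0,0,0],70]
    - [[0,0,0.001],[0,0,0],70]
    - [[0,0,0.001],[0,0,0],70]
    - [[0,0,0.001],[0,0,0],70]
    - [[0,0,0.001],[0,0,0],70]
  newtons: 20

```text
clock: 15.15
tcp_pos: [0.516, -0.0286, 0.0593]
orientation: [2.387, -1.554, -0.259]
contact_force: [-0.0, 1.3, 0.1]
grip_width: 0.0599
```

Request:
arm_command:
  increments:
    - [[0,0,0.02],[0,0,0],70]
    - [[0,0,0.05],[0,0,0],70]
    - [[0,0,0.09],[0,0,0],70]
    - [[0,0,0.14],[0,0,0],70]
    - [[-0.04,-0.02,0.17],[0,0,0],70]
    - [[-0.08,-0.05,0.18],[0,0,0],70]
    - [[-0.08,-0.1,0.18],[0,0,0],70]
    - [[-0.08,-0.15,0.18],[0,0,0],70]
    - [[-0.08,-0.15,0.18],[0,0,0],70]
    - [[-0.08,-0.15,0.18],[0,0,0],70]

```text
clock: 16.15
tcp_pos: [0.4355, -0.1797, 0.2394]
orientation: [2.384, -1.558, -0.26]
contact_force: [0.5, 0.2, 0.4]
grip_width: 0.0598
```

```bash
python3 - <<'E'
from h import *
np.set_printoptions(precision=4,suppress=True)
s=r.grab_frame("scene");t=r.grab_frame("top");cv2.imwrite("pics/e3s_raw.png",s);cv2.imwrite("pics/e3t_raw.png",t)
o=r.get_obs();print(o["tcp_pos"],o["contact_force"],o["clock"])
print("pin red px d1",end=" ")
for f in("sc1","d1s","e3s"):
    k=cv2.inRange(cv2.cvtColor(cv2.imread(f"pics/{f}_raw.png")[270:320,350:415],cv2.COLOR_BGR2HSV),(0,150,50),(6,255,255));q,l,st,c=cv2.connectedComponentsWithStats(k);i=1+np.argmax(st[1:,4]);print(f,c[i]+[350,270],st[i,4])
k=cv2.inRange(cv2.cvtColor(t[150:205,225:275],cv2.COLOR_BGR2HSV),(22,150,120),(36,255,255));q,l,st,c=cv2.connectedComponentsWithStats(k);i=1+np.argmax(st[1:,4]);print("top face",st[i],c[i]+[225,150],"->",atz("top",[c[i]+[225,150]],[.132]))
cv2.imwrite("pics/fin.png",np.hstack([cv2.resize(s,(800,600),interpolation=2)[100:600,80:680][:,:480],cv2.resize(t[130:230,90:154+0],(320,500),interpolation=2) if 0 else cv2.resize(t[130:230,225:289],(320,500),interpolation=2)]))
E
```

```text
[ 0.4362 -0.1772  0.2393] [ 0.3363 -0.318  -0.2838] 16.25
pin red px d1 sc1 [382.0389 294.7096] 334
d1s [379.1721 298.7208] 308
e3s [379.1714 298.6159] 315
top face [ 17  20  18  19 261] [250.6398 178.8084] -> [[ 0.5695 -0.0039  0.132 ]]
```

View pics/fin.png

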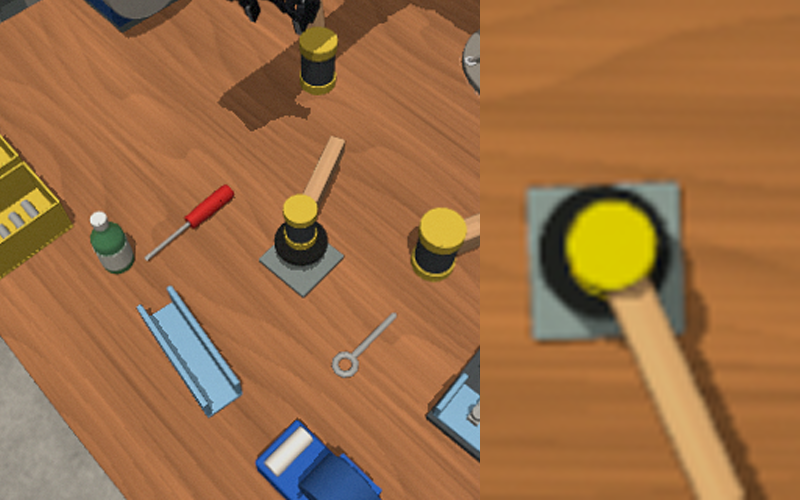

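The mallet stands upright on the black pad, about 3 mm from its middle, with nothing touching it. The other objects shown are where they were. The pin's image position did not change with the last blow, so it is on its stop.

```bash
python3 -c "
from bench import r
print(r.hand_in())"
```

```text
the job is handed in; nothing more can be done
None
```

I drove the jig's red pin down with brisk mallet blows, stood the smallest mallet on the stand's black pad, let go and handed the job in at about 16 s. I got no verdict back.

**Problems on the way:**
- **First grasp:** it closed on nothing. The fingertips are about 35 mm higher than the TCP reading implies, so I went lower and gripped the handle.
- **Mallet tilt:** the blows pitched the head up in the jaws, about 15° and then about 19°. I tilted the tool to level it for the last blow and for placing.

**Last checks:**
- **Pin:** its head moved in the scene view by as much as about 21 mm of travel. It did not move further with the last blow, which fits its being on the stop. A direct check failed: the force read at the bottom showed no clear contact. "Fully down" therefore rests on the images, good to about 1–2 mm.
- **Mallet:** it stands upright, handle free, on the pad. The top view puts it about 3 mm off the pad's centre; the estimate just before release was within 1 mm.
- **Everything else:** the eyebolt, screwdriver and oiler look undisturbed in the final view. The robot is clear of everything, with wrist force near zero.

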